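Snap the biscuit scoop back into its spring clips

ROBOT

A 6-joint arm with a two-finger parallel gripper is mounted at the origin on the work surface. World frame = base frame: x ahead of the robot, y to its left, z up, the work surface at z = 0. Lengths are in m, angles in degrees, forces in N, time in s.
With the tool pointing down it reaches from about 0.375 to 0.9 m from the base axis. Payload 3.1 kg.
Tool frame: the origin (TCP) lies on the centre line of the jaws, within the pads' length; the fingertips stand 19 mm ahead of it and the grasp point (between the pads) is the TCP; z points along the fingers, y is the direction in which the jaws open and shut (so a half turn about z gives the same grasp; the last joint's range is limited). The gripper opens to 87 mm and grips with 3 to 60 N. Pads are 19 mm wide; open, the fingers measure 117 mm over their backs; the gripper's body (75 mm by 190 mm) begins 51 mm behind the grasp point.
Start: joints at [53.715, 30.224, 82.088, -0, 67.689, -10.227], TCP at [0.275, 0.561, 0.242] pointing down, gripper open.
Joint ranges: [-176.69, 176.69], [-43.24, 126.21], [12.49, 139.97], [-82, 262], [0, 151.66], [-163.58, 163.58]. Speed limits (degrees/s): [159.86, 159.86, 180, 180, 180, 180].

INTERFACE

Orientations are given as a 3x3 rotation matrix whose columns are the frame's x, y, z axes.
In Python, from rig import bot gives the robot as it stands.
- The arm moves only by the tool carry_out, never from a script. Its argument "targets" is a list of rows, each a list of 6 numbers: the shift along the tool's x, y, z each as a share of 200 mm, from -1 to 1, then the turn, a rotation vector about the tool's x, y, z each as a share of pi/2 rad, from -1 to 1. In form: [[dx, dy, dz, ax, ay, az], ...]. A call has 1 to 20 rows; each row is the pose to reach, as a shift and turn from the pose measured when the call began, along the tool's axes at that moment; what a row does not reach only later rows make up. A row lasts 1/8 s, in which the tool goes at most 62.5 mm and 10.7 degrees, less where a joint would pass 70% of its speed; a pose out of reach is approached as far as the arm can. A call with a number of a shift or a turn outside -1 to 1 is refused whole. A call with a gripper value outside its range is refused whole. "jaw" is the gripper's target within -1 to 1 (fully open at 1, half-way at 0, shut at -1), set as the call begins (left out, the last holds). The fingers move at their own pace and stop on an object; the grip force is fixed at half the most. Time passes only in rows, so rows that repeat a pose let the fingers close. It gives the time, the measured TCP pose, the force and the opening at its end, in the units of the state.
- bot.read_state(): the state, without advancing time (a new reading comes with each control period).
- bot.capture(name): name is "scene" or "side" or "wrist"; returns the picture (400x640x3 uint8, blue, green, red); there is no depth.
- bot.camera_info(name): a dict with "camera_matrix" (3x3 intrinsics, pixels), "view" (4x4, takes a point from world to camera coordinates); the wrist camera has in their place "mount" (4x4, takes a point from camera to tool coordinates, whose origin is the TCP and whose axes are the flange's). Camera axes: x right, y down, z forward; pixel columns grow to the right and rows downward; lengths in m; the calibration is good to about 2 mm. The wrist camera is an equidistant fisheye: a pixel r from the principal point sees the ray r / f radians off the axis. A picture is of the moment at which its call begins: read the wrist's pose just before it. camera_info takes no time and is no camera call.
- bot.hand_in(): hands the job in, once; it reports no verdict.
The state is a dict: "time_s": time; "joint_positions": joint angles; "qvel": joint speeds; "tau": joint torques, N m; "position": TCP position; "tcp_rot": TCP orientation; "force": force on the tool from outside, world axes, zero at the start; "moment": the same for the moment, N m; "opening": opening from 0.0 (shut) to 1.0 (fully open).
Only numpy, scipy, OpenCV 4.12 (cv2) and the standard library are available. Lean on these libraries where they do the work, as an engineer would, in place of code of your own. Each camera call takes 0.05 s, during which the arm holds its last target.

TASK

Put the steel serving scoop back into its holder: pick it up by its round handle, lay the handle along the holder's two spring clips with the scoop's bowl over the crumb tray and its open side up, and press it down until both clips have snapped around the handle and it lies fully home and level, then let go. Press by feel and not too hard, pushing with more than about 30 N can break the clips, and leave the jar, the carton and the tin where they are.

Things in the scene. Friction and masses are not known exactly. Their poses are not given: they have to be found in the camera images.
- scoop: serving scoop, 0.2 to 0.34 kg: round steel handle 22 mm thick, open steel bowl (64 wide, 36 high, from 62 to 150 mm along +x) at one end, black disc (40 mm in diameter, -63 to -72 mm) at the other. Origin mid-handle on its axis; x towards the bowl, z out of the bowl's open side. It lies on bowl and disc on the table, open side up, handle level, axis 20 mm above the table.
- holder: clip holder fixed to the table: black base plate 260 x 100 x 12 mm. Origin on the table, midway between its two spring clips; x runs along the handle's place towards the crumb tray, z up. The clips stand on posts at x = -43 and +43 mm, each 16 mm wide along x, lips 83 to 103 mm high; between them 70 mm are free down to the base plate.
- handle_front (a point): point on the axis of the scoop's handle, 43 mm from the scoop's origin towards the bowl; comes to lie in the clip next to the crumb tray. Axes as the scoop's.
- handle_rear (a point): point on the axis of the scoop's handle, 43 mm from the scoop's origin towards the disc; comes to lie in the other clip. Axes as the scoop's.
- jar: closed glass jar, 80 mm in diameter, 110 mm high, origin under its centre; a bystander
- carton: closed cardboard carton, 130 x 70 x 50 mm high, origin under its centre; a bystander
- tin: closed tin, 90 mm in diameter, 60 mm high, origin under its centre; a bystander
- clips (a point): nominal axis of a seated handle, midway between the clips, 75 mm above the table; axes as the holder's. The real seat, rigid and the same for both clips, is set up to 10 mm higher or lower, which no reading shows: feel for it. Each clip is a pair of slippery sprung steel fingers, one on either y side, with rounded noses and flared lips that centre a handle up to 6 mm off to the side.
- tray (a point): centre of the crumb tray's floor on the holder, 113 mm along its +x; open steel tray 100 x 90 mm, rim 30 mm above the table. Pressing the handle in: it meets the fingers 14 mm above its seat, opening both clips at once takes up to about 13 N, some 6 mm above the seat they snap over it and the force falls, then rises steeply on the rigid seat. Keep the push below 30 N.
- pad_front (a joint): small light sprung pad in the seat of the clip next to the crumb tray, pushed down by the handle as it comes home: 0 free, 0.004 m fully down; under 2 N
- pad_rear (a joint): small light sprung pad in the seat of the clip away from the crumb tray, pushed down by the handle as it comes home: 0 free, 0.004 m fully down; under 2 N. The clips break when the scoop's contact forces on the holder, all added up, pass 45 N; the fingers' own squeeze makes up some 10 to 15 N of that

How it is judged:
By the outcome, as a careful person would: the job done as asked, in the order asked, and still so for the second after the job is handed in, with the robot touching nothing.
It also fails if it takes over 48 s, if anything falls off the work surface, if the arm or the gripper's body presses on something with over 40 N, if the wrist force passes 120 N, or if a joint passes its speed limit or range.

## Working session

There is one attempt and no reset: what is moved stays moved. The work goes in short steps, Python scripts to look and compute and a tool call to move; the robot and the scene stay as the last step left them, time stands still between calls to the robot, and variables do not carry over. Pictures are saved under pics/ and viewed, and the job is handed in when it is done.

Besides the shell and the picture viewer there is one more tool, called after "Call:" by a JSON object that holds its "fn" and its "kwargs". carry_out: Moves the arm, as the interface text tells. Shift numbers are shares of 200 mm and turn numbers shares of pi/2 rad, none past 1 either way. Its arguments: {"type":"object","properties":{"targets":{"type":"array"},"jaw":{"type":"number"}},"required":["targets"]}

```bash
mkdir -p pics; ls
cat > h.py <<'E'
import numpy as np,cv2,json
from rig import bot
def snap(n,f):
    im=bot.capture(n); cv2.imwrite('pics/'+f,im); return im
E
python3 - <<'E'
from h import *
s=bot.read_state(); print(s)
for n in ['scene','side','wrist']:
    snap(n,n+'0.png'); print(n,bot.camera_info(n))
E
```

```text
pics
{'time_s': 0.0, 'joint_positions': array([ 5.37141655e+01,  3.02780236e+01,  8.21573680e+01, -5.50342775e-04,
        6.76915470e+01, -1.02280463e+01]), 'qvel': array([ 0.02716524,  0.02561749, -0.04848127,  0.04540321,  0.02129318,
        0.04360828]), 'tau': array([ 5.44352060e-04, -4.40039170e+01, -1.76595247e+01,  6.34364784e-02,
        5.80394478e-02, -1.32943342e-04]), 'position': array([0.27410271, 0.5608937 , 0.24057628]), 'tcp_rot': array([[-8.98352806e-01,  4.39272735e-01, -1.30399798e-03],
       [ 4.39274502e-01,  8.98351103e-01, -1.79111380e-03],
       [ 3.84660569e-04, -2.18186518e-03, -9.99997546e-01]]), 'force': array([-0.54220763,  0.41738735, -0.00139612]), 'moment': array([-6.48774309e-05, -4.98950029e-02, -5.58807809e-02]), 'opening': 0.9999614918866447}
scene {'camera_matrix': array([[400.47847203,   0.        , 316.62526025],
       [  0.        , 400.47847203, 197.99682791],
       [  0.        ,   0.        ,   1.        ]]), 'view': array([[ 0.73139636,  0.68194997, -0.00189768, -0.45049714],
       [ 0.46555969, -0.50134569, -0.72931932, -0.23363857]
[... 387 characters left out ...]
77374, -0.69411486, -0.71720887,  0.07535495],
       [ 0.04118313,  0.71619664, -0.69668237,  1.39767092],
       [ 0.        ,  0.        ,  0.        ,  1.        ]])}
wrist {'camera_matrix': array([[309.70691629,   0.        , 315.54891479],
       [  0.        , 309.70691629, 203.49030603],
       [  0.        ,   0.        ,   1.        ]]), 'mount': array([[ 1.11056740e-03, -9.66209710e-01, -2.57754849e-01,
         7.09967041e-02],
       [ 9.99999322e-01,  1.16363919e-03, -5.33562497e-05,
        -1.69570525e-04],
       [ 3.51486970e-04, -2.57754615e-01,  9.66210347e-01,
        -1.43459879e-01],
       [ 0.00000000e+00,  0.00000000e+00,  0.00000000e+00,
         1.00000000e+00]])}
```

View pics/scene0.png

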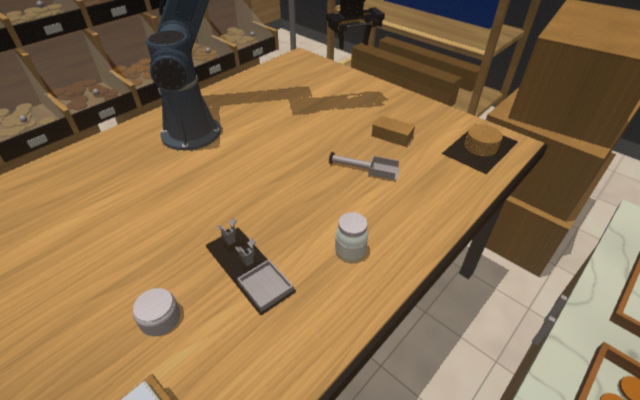

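View pics/side0.png

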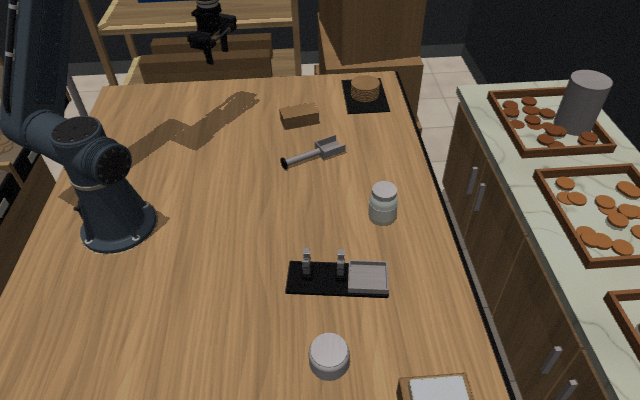

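View pics/wrist0.png

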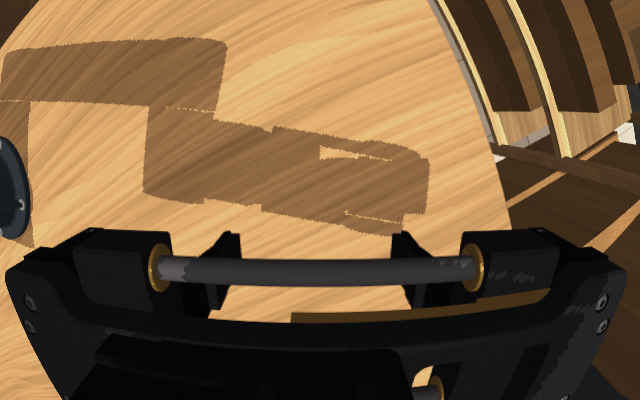

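Both fixed views show the scoop (scene ~330–400,155–178; side ~282–345,140–165), the holder (scene ~250,260; side ~338,278), the jar, the carton near the scoop and the tin. I'll enlarge these.

Run:
```python
import cv2,numpy as np
a=cv2.imread('pics/scene0.png');b=cv2.imread('pics/side0.png')
def c(im,x,y,w,h,k,f): cv2.imwrite('pics/'+f,cv2.resize(im[y:y+h,x:x+w],None,fx=k,fy=k,interpolation=cv2.INTER_CUBIC))
c(a,320,110,100,75,8,'c1.png');c(a,200,215,100,100,6,'c2.png');c(b,275,100,80,75,8,'c3.png');c(b,280,240,115,62,7,'c4.png')
```

```text
(no output)
```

View pics/c1.png

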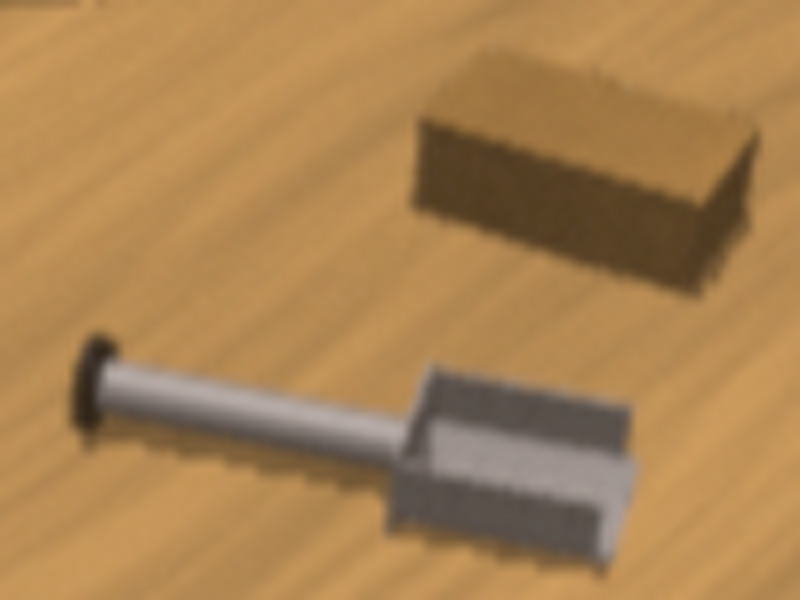

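View pics/c2.png

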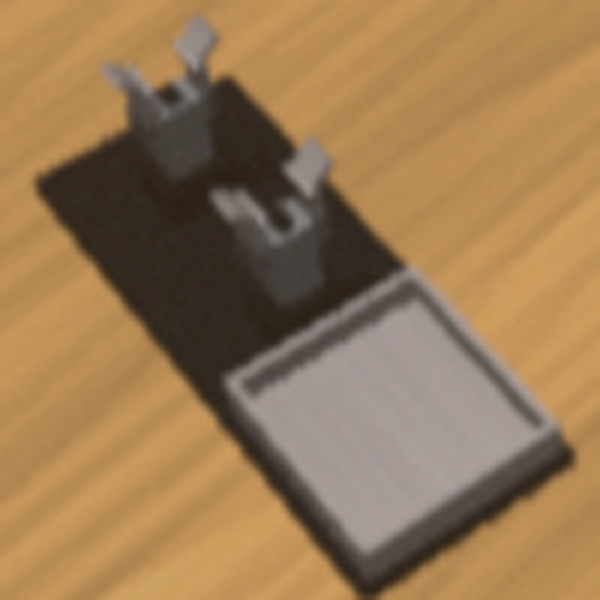

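View pics/c3.png

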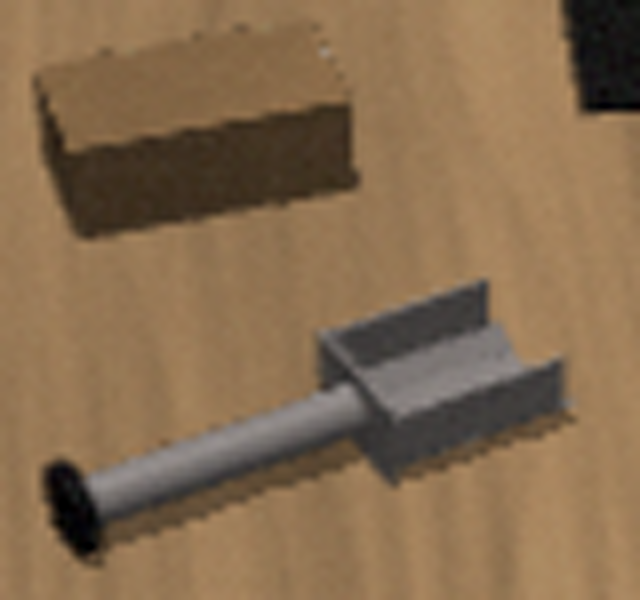

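View pics/c4.png

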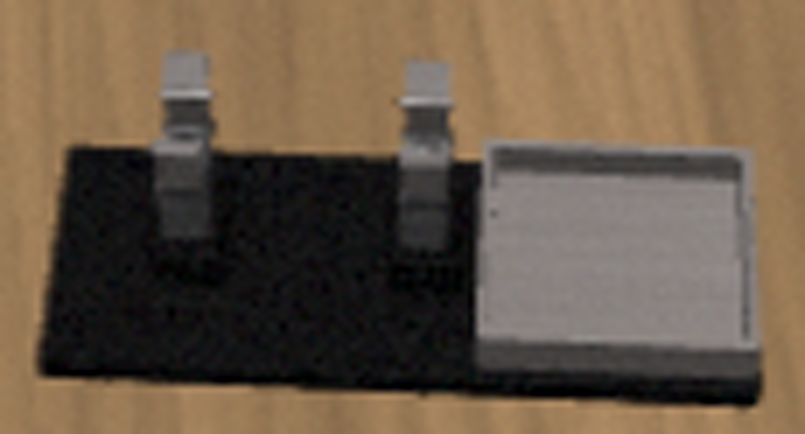

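```bash
cat > fit.py <<'E'
from h import *
from scipy.optimize import least_squares
CI={n:bot.camera_info(n) for n in ['scene','side']}
def proj(n,P):
    P=np.atleast_2d(P); V=CI[n]['view'];p=P@V[:3,:3].T+V[:3,3]; q=p@CI[n]['camera_matrix'].T; return q[:,:2]/q[:,2:]
def W(p,L,z0):
    x,y,t=p[:3];c,s=np.cos(t),np.sin(t);L=np.atleast_2d(L)/1000
    return np.c_[x+c*L[:,0]-s*L[:,1],y+s*L[:,0]+c*L[:,1],z0+L[:,2]]
def fit(obs,p0,z0,ext=None):
    def r(p):
        o=[]
        for n,x0,y0,k,pts in obs:
            for u,v,L in pts:
                L=ext(L,p) if ext else L
                o.append(proj(n,W(p,L,z0))[0]-[(u+.5)/k-.5+x0,(v+.5)/k-.5+y0])
        return np.ravel(o)
    s=least_squares(r,p0,loss='soft_l1');print(np.round(s.x,4),np.degrees(s.x[2]),'\n',np.round(r(s.x).reshape(-1,2),2).tolist());return s.x
if __name__=='__main__':
    sc=fit([('scene',320,110,8,[(95,385,(-67.5,0,0)),(402,440,(62,0,0)),(432,370,(62,32,16)),(632,405,(150,32,16)),(400,465,(62,-32,16)),(388,530,(62,-32,-20)),(605,572,(150,-32,-20)),(635,462,(150,32,-20))]),
     ('side',275,100,8,[(75,510,(-67.5,0,0)),(362,400,(62,0,0)),(322,335,(62,32,16)),(487,285,(150,32,16)),(395,415,(62,-32,16)),(563,360,(150,-32,16)),(395,482,(62,-32,-20)),(568,405,(150,-32,-20))])],[.6,.2,.3],.02)
    ext=lambda L,p:(p[3]*1000+(260 if L[0]=='b' else 0),L[1],L[2]) if isinstance(L[0],str) else L
    ho=fit([('scene',200,215,6,[(228,78,('a',50,12)),(38,182,('a',-50,12)),(574,455,('b',50,12)),(412,268,(63,45,30)),(225,380,(63,-45,30)),(555,420,(163,45,30)),(365,555,(163,-45,30))]),
     ('side',280,240,7,[(70,147,('a',50,12)),(42,372,('a',-50,12)),(760,400,('b',-50,12)),(482,143,(63,45,30)),(752,150,(163,45,30)),(476,350,(63,-45,30)),(760,350,(163,-45,30))])],[.6,-.1,0,-.09],0,ext)
    # clip overlay
    for n,x0,y0,k,f in [('scene',200,215,6,'c2.png'),('side',280,240,7,'c4.png')]:
        im=cv2.imread('pics/'+f)
        for x in(-51,-43,-35,35,43,51):
            for y,z in((-14,103),(14,103),(0,75),(-8,12),(8,12)):
                q=(proj(n,W(ho,(x,y,z),0))[0]-[x0,y0]+.5)*k-.5
                cv2.circle(im,tuple(int(v) for v in q),3,(0,0,255),-1)
        cv2.imwrite('pics/o_'+f,im)
E
python3 fit.py
```

```text
[0.543  0.2398 0.4665] 26.729110078114367 
 [[-0.75, 0.5], [0.5, 0.59], [-0.93, -0.62], [1.74, -0.28], [-0.72, -0.38], [-0.23, 0.46], [0.7, 0.3], [-0.22, 1.51], [0.09, -0.15], [-1.19, 0.32], [-1.14, -0.39], [0.59, -2.51], [-0.47, -0.22], [1.25, -2.13], [-0.28, -0.06], [0.46, 0.75]]
[ 0.5778 -0.2445 -0.1316 -0.0925] -7.539667746167794 
 [[-0.32, -0.53], [-1.98, 0.25], [0.19, -0.26], [-0.53, -0.19], [-1.13, 0.56], [0.16, 1.02], [-0.81, 0.42], [0.2, -0.62], [-0.22, -1.36], [1.41, -1.16], [-0.01, -0.69], [-0.02, -0.28], [-0.01, -1.63], [0.07, -0.02]]
```

View pics/o_c2.png

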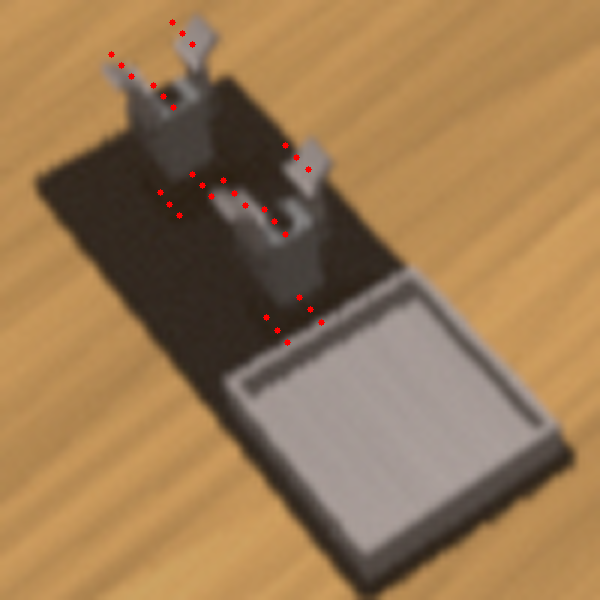

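View pics/o_c4.png

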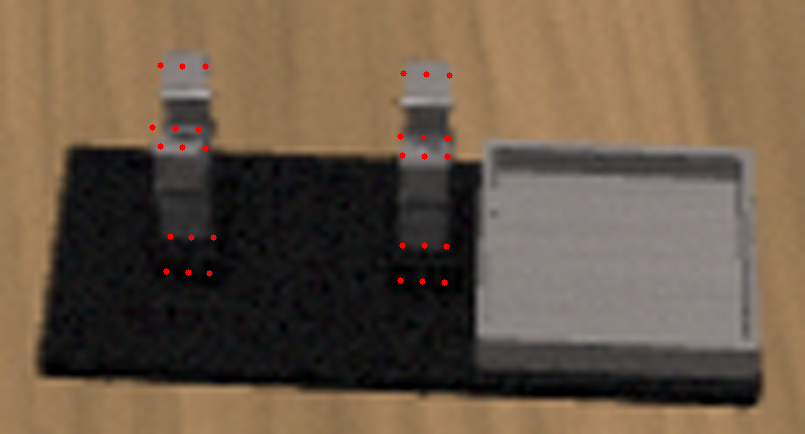

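Run:
```python
from fit import *
def bp(n,u,v,z):
    V=CI[n]['view'];K=CI[n]['camera_matrix'];R=V[:3,:3];c=-R.T@V[:3,3]
    d=R.T@np.linalg.inv(K)@[u,v,1];return np.round(c+d*(z-c[2])/d[2],3)
for u,v in((415,120),(430,205),(700,200),(755,130),(490,48)):print('carton top',bp('scene',320+u/8,110+v/8,.05 if v!=206 else 0))
print('jar',bp('scene',353,221,.11),bp('side',384,189,.11));print('tin',bp('scene',155,302,.06),bp('side',329,346,.06))
R=bot.read_state()['tcp_rot'];p=bot.read_state()['position']
sc=np.array([.543,.2398]);print(R.T@(np.r_[sc,.24]-p)*5)
```

```text
carton top [0.488 0.416 0.05 ]
carton top [0.532 0.369 0.05 ]
carton top [0.612 0.448 0.05 ]
carton top [0.6   0.509 0.05 ]
carton top [0.477 0.485 0.05 ]
jar [ 0.763 -0.028  0.11 ] [ 0.762 -0.035  0.11 ]
tin [ 0.575 -0.465  0.06 ] [ 0.575 -0.466  0.06 ]
[-1.913037   -0.8526227   0.00470253]
```

Call:
{"fn": "carry_out", "kwargs": {"targets": [[-0.956, -0.426, 0.1, 0, 0, 0.707], [-0.956, -0.426, 0.1, 0, 0, 0.707], [-0.956, -0.426, 0.1, 0, 0, 0.707], [-0.956, -0.426, 0.1, 0, 0, 0.707], [-0.956, -0.426, 0.1, 0, 0, 0.707], [-0.956, -0.426, 0.1, 0, 0, 0.707], [-0.956, -0.426, 0.1, 0, 0, 0.707]], "jaw": 1}}

```text
time_s: 1.02
position: [0.4085, 0.4002, 0.2206]
tcp_rot: [[-0.007, 1.0, -0.001], [1.0, 0.007, -0.002], [-0.002, -0.001, -1.0]]
force: [0.7, 0.7, -0.3]
opening: 0.997
```

```bash
cat >> h.py <<'E'
def goal(pos,yaw,tilt=0):
    """share row to reach pos with tool x at yaw (deg), tool down; tilt=rotation about tool y (deg)"""
    from scipy.spatial.transform import Rotation as Ro
    s=bot.read_state();R=s['tcp_rot'];p=s['position'];a=np.radians(yaw);c,sn=np.cos(a),np.sin(a)
    G=np.array([[c,sn,0],[sn,-c,0],[0,0,-1.]])@Ro.from_euler('y',tilt,degrees=True).as_matrix()
    d=R.T@(np.array(pos)-p)/.2; w=Ro.from_matrix(R.T@G).as_rotvec()/(np.pi/2)
    print('t',round(s['time_s'],3),'pos',np.round(p,4),'F',np.round(s['force'],2),'open',round(s['opening'],3)); print('row',np.round(np.r_[d,w],4).tolist())
E
python3 -c "
from h import *
goal([.543,.24,.2],26.7)"
```

```text
t 1.025 pos [0.4085 0.4002 0.2206] F [ 0.67  0.66 -0.32] open 0.997
row [-0.8059, 0.6669, 0.1035, -0.0003, 0.0015, 0.7079]
```

Call:
{"fn": "carry_out", "kwargs": {"targets": [[-0.806, 0.667, 0.103, 0, 0, 0.708], [-0.806, 0.667, 0.103, 0, 0, 0.708], [-0.806, 0.667, 0.103, 0, 0, 0.708], [-0.806, 0.667, 0.103, 0, 0, 0.708], [-0.806, 0.667, 0.103, 0, 0, 0.708], [-0.806, 0.667, 0.103, 0, 0, 0.708], [-0.806, 0.667, 0.103, 0, 0, 0.708], [-0.806, 0.667, 0.103, 0, 0, 0.708]]}}

```text
time_s: 2.02
position: [0.5428, 0.2402, 0.2]
tcp_rot: [[0.892, 0.453, -0.002], [0.453, -0.892, -0.002], [-0.002, 0.001, -1.0]]
force: [-0.8, 0.1, 0.3]
opening: 0.996
```

```bash
cat >> h.py <<'E'
def wproj(P,s,ci):
    """world pts -> wrist px"""
    P=np.atleast_2d(P);M=ci['mount'];t=(P-s['position'])@s['tcp_rot'];c=(t-M[:3,3])@M[:3,:3]
    th=np.arctan2(np.hypot(c[:,0],c[:,1]),c[:,2]);r=np.hypot(c[:,0],c[:,1]);K=ci['camera_matrix']
    return np.c_[K[0,2]+K[0,0]*th*c[:,0]/r,K[1,2]+K[0,0]*th*c[:,1]/r]
E
python3 - <<'E'
from h import *
import pickle
goal([.543,.24,.2],26.7)
s=bot.read_state();im=snap('wrist','w1.png');pickle.dump(s,open('w1.pkl','wb'))
E
```

```text
t 2.025 pos [0.5428 0.2402 0.2   ] F [-0.76  0.08  0.26] open 0.996
row [0.0005, 0.0013, 0.0001, 0.0005, 0.0015, 0.0026]
```

View pics/w1.png

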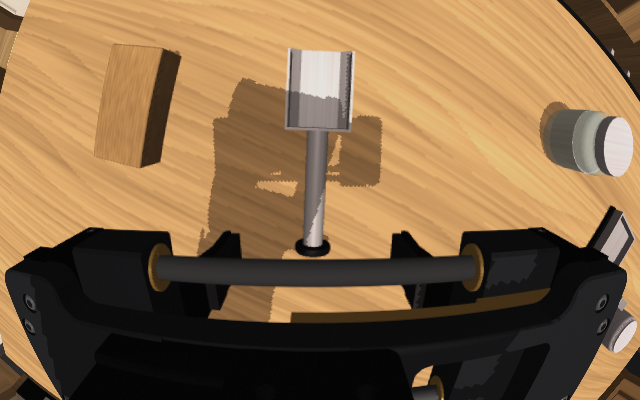

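The wrist view shows the scoop nearly along the tool: bowl (285–354, 48–132), handle at column ~315, disc at (313,247). I'll enlarge it.

Run:
```python
import cv2
a=cv2.imread('pics/w1.png')
cv2.imwrite('pics/w1c.png',cv2.resize(a[40:265,260:380],None,fx=2.6*2/2,fy=2.6,interpolation=cv2.INTER_CUBIC)) 
cv2.imwrite('pics/w1a.png',cv2.resize(a[40:140,275:365],None,fx=6,fy=6,interpolation=cv2.INTER_CUBIC))
cv2.imwrite('pics/w1b.png',cv2.resize(a[165:265,275:365],None,fx=6,fy=6,interpolation=cv2.INTER_CUBIC))
```

```text
(no output)
```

View pics/w1a.png

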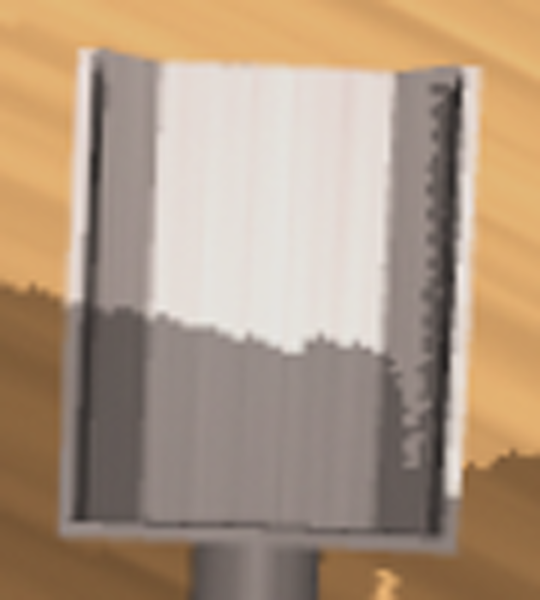

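View pics/w1b.png

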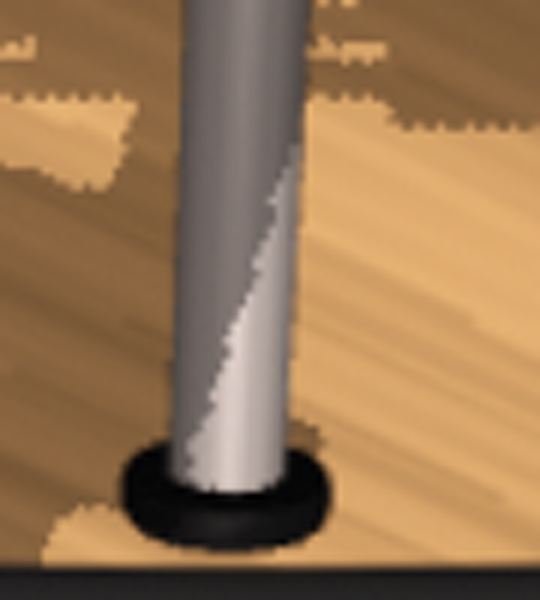

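Run:
```python
from fit import *
import pickle
from scipy.optimize import least_squares
s=pickle.load(open('w1.pkl','rb'));ci=bot.camera_info('wrist')
A=[(80,50,(150,32,16)),(482,66,(150,-32,16)),(60,537,(62,32,16)),(457,550,(62,-32,16))]
B=[(227,498,(-67.5,0,0))]
obs=[((u+.5)/6-.5+275,(v+.5)/6-.5+40,L) for u,v,L in A]+[((u+.5)/6-.5+275,(v+.5)/6-.5+165,L) for u,v,L in B]
c=[((249+.5)/6-.5+275,(20.5)/6-.5+165),((231+.5)/6-.5+275,(440.5)/6-.5+165)]
def r(p):
    o=np.concatenate([wproj(W(p,L,.02),s,ci)[0]-[u,v] for u,v,L in obs])
    q=[]
    for u,v in c:
        P=wproj(W(p,[(x,0,0) for x in np.linspace(-70,60,60)],.02),s,ci); q.append(np.interp(v,P[::-1,1],P[::-1,0])-u)
    return np.r_[o,q]
f=least_squares(r,[.543,.24,.466],loss='soft_l1');p=f.x;print(p,np.degrees(p[2]),np.round(r(p),2))
g=W(p,(12,0,0),0)[0];print(g)
goal([g[0],g[1],.024],np.degrees(p[2]))
```

```text
[0.54107732 0.240093   0.42863366] 24.558899668042056 [ 1.05 -4.12 -0.92 -3.8   0.71  1.47 -0.71  2.09  0.14  0.13 -0.09 -0.1 ]
[0.55199174 0.24508054 0.        ]
t 2.075 pos [0.5428 0.2402 0.2001] F [ 0.12 -0.09 -0.19] open 0.999
row [0.0538, -0.0018, 0.8801, 0.0005, 0.0014, 0.0258]
```

Call:
{"fn": "carry_out", "kwargs": {"targets": [[0.054, -0.002, 0.25, 0, 0.001, 0.026], [0.054, -0.002, 0.5, 0, 0.001, 0.026], [0.054, -0.002, 0.7, 0, 0.001, 0.026], [0.054, -0.002, 0.82, 0, 0.001, 0.026], [0.054, -0.002, 0.88, 0, 0.001, 0.026], [0.054, -0.002, 0.88, 0, 0.001, 0.026]]}}

```text
time_s: 2.82
position: [0.5518, 0.2452, 0.0236]
tcp_rot: [[0.909, 0.416, -0.001], [0.416, -0.909, -0.001], [-0.002, 0.001, -1.0]]
force: [-0.3, 0.6, 0.4]
opening: 1.003
```

Run:
```python
from h import *
goal([.552,.2451,.024],24.56)
```

```text
t 2.825 pos [0.5518 0.2452 0.0236] F [-0.29  0.61  0.44] open 1.003
row [0.0009, 0.0009, -0.002, 0.0004, 0.001, 0.0005]
```

Call:
{"fn": "carry_out", "kwargs": {"targets": [[0, 0, 0, 0, 0, 0], [0, 0, 0, 0, 0, 0], [0, 0, 0, 0, 0, 0], [0, 0, 0, 0, 0, 0], [0, 0, 0, 0, 0, 0], [0, 0, 0, 0, 0, 0], [0, 0, 0, 0, 0, 0], [0, 0, 0, 0, 0, 0]], "jaw": -1}}

```text
time_s: 3.82
position: [0.5517, 0.2452, 0.0235]
tcp_rot: [[0.909, 0.416, -0.001], [0.416, -0.909, -0.001], [-0.002, 0.001, -1.0]]
force: [0.4, -0.1, -0.1]
opening: 0.246
```

Call:
{"fn": "carry_out", "kwargs": {"targets": [[0, 0, -0.1, 0, 0, 0], [0, 0, -0.25, 0, 0, 0], [0, 0, -0.45, 0, 0, 0], [0, 0, -0.65, 0, 0, 0], [0, 0, -0.85, 0, 0, 0], [0, 0, -0.9, 0, 0, 0], [0, 0, -0.9, 0, 0, 0], [0, 0, -0.9, 0, 0, 0]]}}

```text
time_s: 4.82
position: [0.5505, 0.245, 0.2016]
tcp_rot: [[0.909, 0.416, -0.005], [0.416, -0.909, -0.002], [-0.006, -0.0, -1.0]]
force: [-0.4, -0.3, -4.0]
opening: 0.245
```

Run:
```python
from h import *
s=bot.read_state();print(s['force'],s['moment'],s['opening'])
snap('wrist','w2.png');b=snap('side','s2.png')
P=s['position'];
V=bot.camera_info('side');q=V['camera_matrix']@(V['view'][:3,:3]@P+V['view'][:3,3]);q=q/q[2];print(q)
x,y=int(q[0]),int(q[1]);cv2.imwrite('pics/s2c.png',cv2.resize(b[y-60:y+60,x-70:x+90],None,fx=5,fy=5,interpolation=cv2.INTER_CUBIC))
```

```text
[-0.39746678 -0.25758718 -4.03458851] [-0.11349113  0.18678446 -0.03113274] 0.24531815300446386
[301.8315775  108.16092025   1.        ]
```

View pics/w2.png

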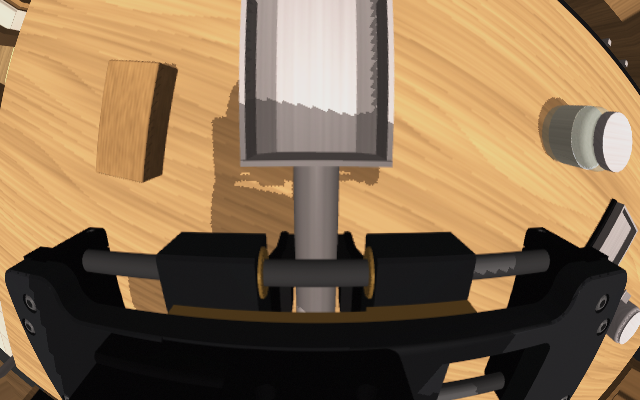

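View pics/s2c.png

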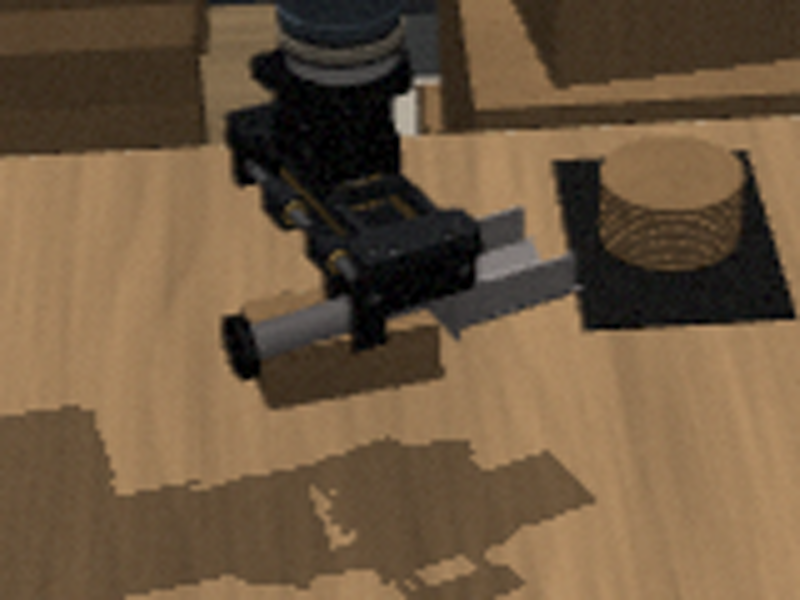

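Run:
```python
from h import *
s={'position':np.zeros(3),'tcp_rot':np.eye(3)};ci=bot.camera_info('wrist')
for pitch in (0,3,6,10):
    a=np.radians(pitch);o=[]
    for x,y,z in((62,32,16),(62,-32,16),(100,32,16),(62,0,0)):
        xs=x-12; # about grip point
        X=xs*np.cos(a)+z*np.sin(a); Z=3.5+xs*np.sin(a)-z*np.cos(a)
        o.append(np.round(wproj(np.array([X,-y,Z])/1000,s,ci)[0],1).tolist())
    print(pitch,o)
im=cv2.imread('pics/w2.png');cv2.imwrite('pics/w2c.png',cv2.resize(im[130:240,225:405],None,fx=4.4,fy=4.4,interpolation=cv2.INTER_CUBIC))
```

```text
0 [[242.8, 169.6], [389.9, 169.8], [241.0, 82.1], [316.3, 164.1]]
3 [[244.1, 167.0], [388.6, 167.2], [243.4, 81.8], [316.3, 163.5]]
6 [[245.3, 164.8], [387.3, 164.9], [245.7, 82.0], [316.3, 163.2]]
10 [[247.0, 162.3], [385.6, 162.5], [248.6, 83.1], [316.3, 163.3]]
```

View pics/w2c.png

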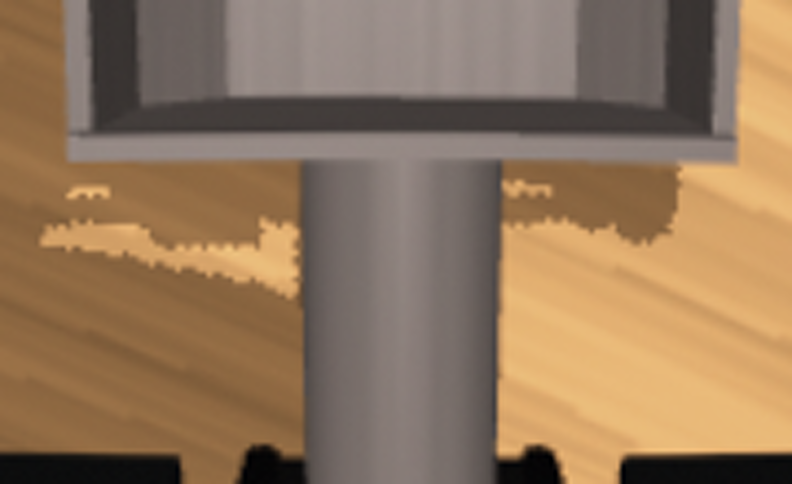

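Run:
```python
from fit import *
ho=[.5778,-.2445,-.1316]
g=W(ho,(-70,150,0),0)[0];print(g)
goal([g[0],g[1],.25],-7.54)
```

```text
[ 0.52808835 -0.08661159  0.        ]
t 4.925 pos [0.5508 0.245  0.2015] F [ 0.18  0.17 -3.52] open 0.244
row [-0.7949, 1.4605, -0.2379, 0.001, 0.0036, 0.3571]
```

Call:
{"fn": "carry_out", "kwargs": {"targets": [[-0.05, 0.1, -0.08, 0, 0, 0.02], [-0.13, 0.24, -0.15, 0, 0, 0.06], [-0.24, 0.44, -0.2, 0, 0, 0.1], [-0.36, 0.66, -0.24, 0, 0, 0.15], [-0.46, 0.84, -0.24, 0, 0, 0.2], [-0.52, 0.95, -0.24, 0, 0, 0.25]]}}

```text
time_s: 5.68
position: [0.535, 0.0261, 0.2505]
tcp_rot: [[1.0, 0.031, -0.005], [0.031, -1.0, -0.003], [-0.006, 0.003, -1.0]]
force: [0.0, -0.3, -3.1]
opening: 0.243
```

Run:
```python
from h import *
goal([.528,-.0866,.25],-7.54)
```

```text
t 5.675 pos [0.535  0.0261 0.2505] F [ 0.02 -0.25 -3.15] open 0.243
row [-0.0524, 0.562, 0.0045, 0.0022, 0.0034, 0.1034]
```

Call:
{"fn": "carry_out", "kwargs": {"targets": [[-0.01, 0.12, 0, 0, 0, 0.05], [-0.03, 0.3, 0, 0, 0, 0.08], [-0.045, 0.46, 0, 0, 0, 0.103], [-0.052, 0.56, 0, 0, 0.003, 0.103], [-0.052, 0.562, 0, 0, 0.003, 0.103], [-0.052, 0.562, 0, 0, 0.003, 0.103]]}}

```text
time_s: 6.42
position: [0.5276, -0.0865, 0.2509]
tcp_rot: [[0.991, -0.131, -0.001], [-0.131, -0.991, -0.003], [-0.001, 0.003, -1.0]]
force: [0.3, 0.5, -3.5]
opening: 0.245
```

Run:
```python
from h import *
import pickle
s=bot.read_state();pickle.dump(s,open('w3.pkl','wb'));snap('wrist','w3.png');print(s['position'],s['qvel'].round(2))
```

```text
[ 0.52763161 -0.08651321  0.25092167] [ 1.08 -0.09 -0.05  0.07 -0.18 -0.04]
```

View pics/w3.png

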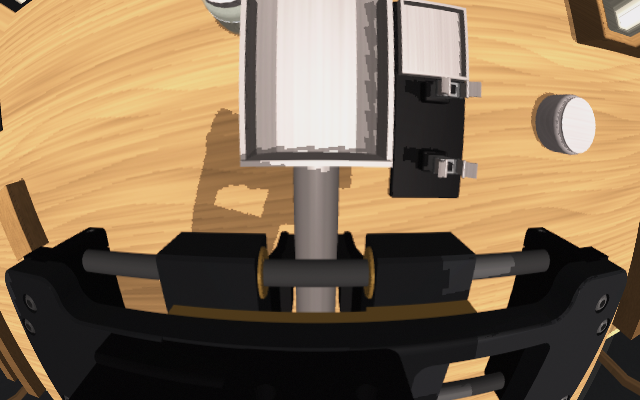

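The holder shows at the right: plate near-end corners at ~(390,196) and (459,198), clips at (455,90) and (458,167), tray rim at (400–467, 5–80).

```bash
cat > ov.py <<'E'
from fit import *
import pickle,sys
s=pickle.load(open('w3.pkl','rb'));ci=bot.camera_info('wrist')
def draw(ho,f):
    im=cv2.imread('pics/w3.png');k=5;x0,y0=375,60
    c=cv2.resize(im[y0:y0+145,x0:x0+120],None,fx=k,fy=k,interpolation=cv2.INTER_CUBIC)
    pts=[(a,y,12) for a in(-92.5,) for y in(-50,50)]+[(63,y,30) for y in(-45,45)]+[(x,y,103) for x in(-51,-35,35,51) for y in(-16,16)]
    for q in wproj(W(ho,pts,0),s,ci):
        cv2.circle(c,tuple(int(v) for v in ((q-[x0,y0]+.5)*k-.5)),3,(0,0,255),-1)
    cv2.imwrite('pics/'+f,c)
if __name__=='__main__': draw([.5778,-.2445,-.1316],'w3o.png')
E
python3 ov.py
```

```text
(no output)
```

View pics/w3o.png

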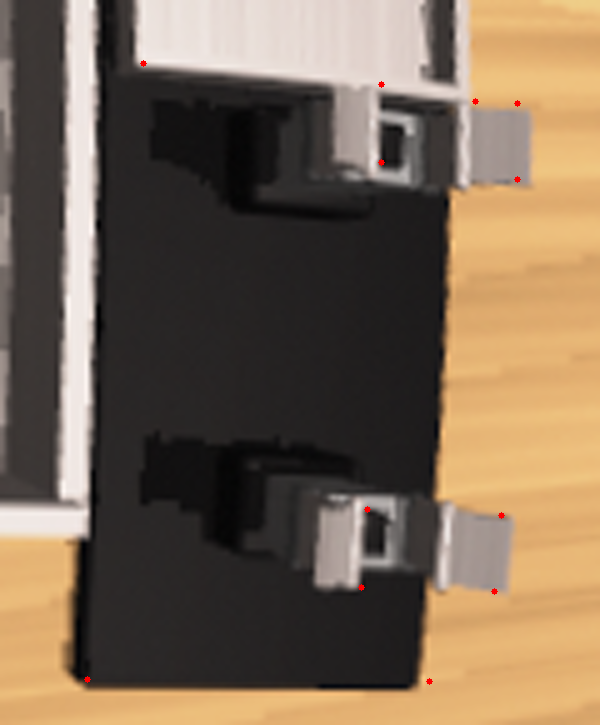

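Run:
```python
from ov import *
from scipy.optimize import least_squares
k,x0,y0=5,375,60
base=[(84,687,('p',50,12)),(416,687,('p',-50,12)),(132,68,(63,45,30)),(467,98,(63,-45,30))]
lips=[(332,88,(51,1,103)),(332,172,(35,1,103)),(530,108,(51,-1,103)),(530,187,(35,-1,103)),(318,500,(-35,1,103)),(315,587,(-51,1,103)),(512,514,(-35,-1,103)),(508,592,(-51,-1,103))]
def run(obs,fixyl=None):
    def r(p):
        o=[]
        for u,v,L in obs:
            if L[0]=='p': L=(-92.5,)+L[1:]
            elif abs(L[1])==1: L=(L[0],L[1]*p[3]*1000,L[2])
            o.append(wproj(W(p,L,0),s,ci)[0]-[(u+.5)/k-.5+x0,(v+.5)/k-.5+y0])
        return np.ravel(o)
    f=least_squares(r,[.5778,-.2445,-.1316,.02]);print(np.round(f.x,4),np.degrees(f.x[2]),np.round(r(f.x).reshape(-1,2),1).tolist());return f.x
a=run(base);b=run(lips);c=run(base+lips)
for p in(a,b):
  print([ (np.round((wproj(W(p,(x,y,z),0),s,ci)[0]-[x0,y0]+.5)*k)).tolist() for x in(43,-43) for y,z in((0,103),(0,90),(0,64),(0,12))])
```

```text
[ 0.577  -0.2417 -0.1256  0.02  ] -7.1939828034346665 [[-1.0, -0.5], [1.4, -0.5], [-0.0, 0.0], [-0.3, 1.0]]
[ 0.5777 -0.2406 -0.1292  0.0229] -7.402848570175501 [[-0.0, -1.2], [0.0, -2.2], [-0.1, 0.1], [-0.1, -0.6], [0.4, 2.1], [-0.1, 0.4], [0.4, 1.0], [-0.2, 0.4]]
[ 0.5775 -0.2409 -0.1267  0.023 ] -7.259849370836687 [[-1.7, -0.8], [0.8, -0.8], [-0.7, -0.4], [-0.9, 0.7], [0.1, -1.0], [0.2, -2.0], [0.1, 0.2], [0.1, -0.5], [0.7, 2.3], [0.3, 0.6], [0.7, 1.1], [0.2, 0.5]]
[[439.0, 137.0], [412.0, 142.0], [362.0, 152.0], [281.0, 169.0], [423.0, 556.0], [397.0, 546.0], [350.0, 529.0], [271.0, 500.0]]
[[434.0, 134.0], [407.0, 139.0], [358.0, 149.0], [277.0, 167.0], [418.0, 554.0], [392.0, 544.0], [344.0, 526.0], [266.0, 498.0]]
```

Run:
```python
from fit import *
ho=[.5775,-.2412,np.radians(-7.3)]
g=W(ho,(12,0,0),0)[0];print(g)
goal([g[0],g[1],.125],-7.3)
```

```text
[ 0.58940273 -0.24272478  0.        ]
t 6.475 pos [ 0.5277 -0.0861  0.2509] F [-0.3   1.03 -3.94] open 0.242
row [0.4087, 0.7341, 0.6313, 0.0019, 0.0006, -0.0023]
```

Call:
{"fn": "carry_out", "kwargs": {"targets": [[0.08, 0.15, 0, 0.002, 0, -0.002], [0.2, 0.36, 0, 0.002, 0, -0.002], [0.32, 0.58, 0, 0.002, 0, -0.002], [0.4, 0.72, 0, 0.002, 0, -0.002], [0.409, 0.734, 0.1, 0.002, 0, -0.002], [0.409, 0.734, 0.27, 0.002, 0, -0.002], [0.409, 0.734, 0.44, 0.002, 0, -0.002], [0.409, 0.734, 0.58, 0.002, 0, -0.002], [0.409, 0.734, 0.631, 0.002, 0, -0.002], [0.409, 0.734, 0.631, 0.002, 0, -0.002], [0.409, 0.734, 0.631, 0.002, 0, -0.002]]}}

```text
time_s: 7.85
position: [0.5905, -0.243, 0.1265]
tcp_rot: [[0.992, -0.127, 0.001], [-0.127, -0.992, -0.001], [0.002, 0.001, -1.0]]
force: [0.2, 0.2, -2.7]
opening: 0.242
```

Run:
```python
from h import *
goal([.5894,-.2427,.125],-7.3)
a=snap('scene','a4.png');b=snap('side','b4.png')
for im,n,cx,cy in((a,'scene',0,0),(b,'side',0,0)):
    V=bot.camera_info(n);P=bot.read_state()['position'];q=V['camera_matrix']@(V['view'][:3,:3]@P+V['view'][:3,3]);q=q/q[2];x,y=int(q[0]),int(q[1])
    cv2.imwrite('pics/%s4c.png'%n,cv2.resize(im[y-60:y+60,x-80:x+80],None,fx=5,fy=5,interpolation=cv2.INTER_CUBIC))
```

```text
t 7.85 pos [ 0.5905 -0.243   0.1265] F [ 0.2   0.19 -2.73] open 0.242
row [-0.0058, -0.0008, 0.0073, 0.0007, -0.001, -0.0]
```

View pics/scene4c.png

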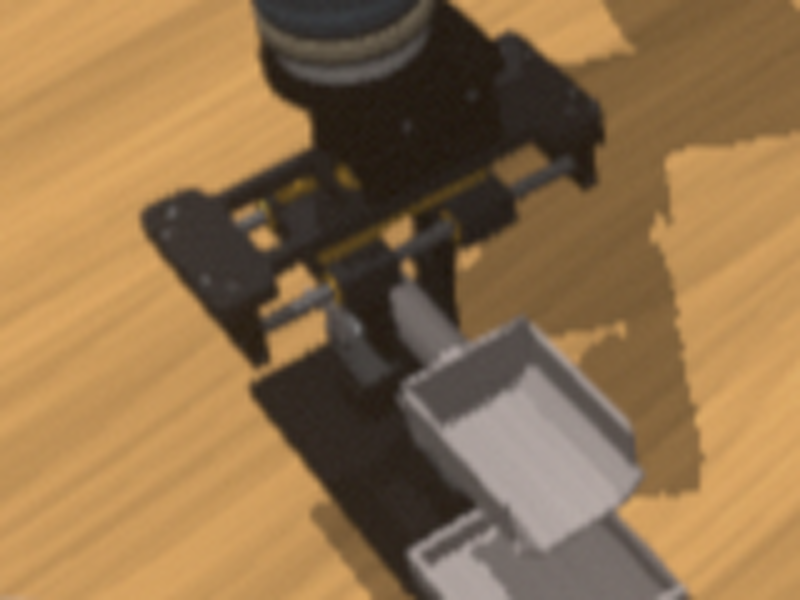

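View pics/side4c.png

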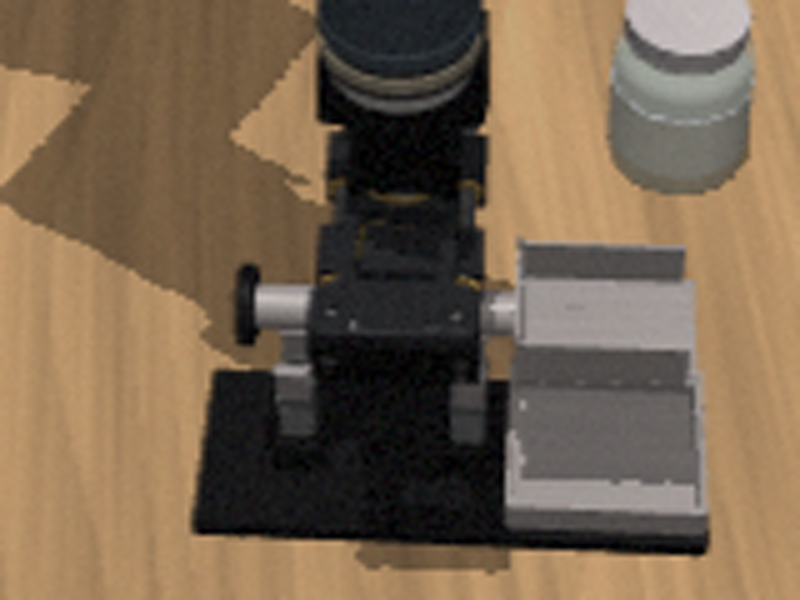

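Call:
{"fn": "carry_out", "kwargs": {"targets": [[-0.003, -0.001, 0.03, 0, 0, 0], [-0.005, -0.001, 0.07, 0, 0, 0], [-0.005, -0.001, 0.1, 0, 0, 0], [-0.005, -0.001, 0.107, 0, 0, 0], [-0.005, -0.001, 0.107, 0, 0, 0], [-0.005, -0.001, 0.107, 0, 0, 0]]}}

```text
time_s: 8.7
position: [0.5896, -0.2429, 0.1053]
tcp_rot: [[0.992, -0.127, 0.002], [-0.127, -0.992, -0.002], [0.002, 0.001, -1.0]]
force: [-0.2, 0.2, -3.3]
opening: 0.246
```

Call:
{"fn": "carry_out", "kwargs": {"targets": [[0, 0, 0.005, 0, 0, 0], [0, 0, 0.01, 0, 0, 0], [0, 0, 0.015, 0, 0, 0], [0, 0, 0.02, 0, 0, 0], [0, 0, 0.02, 0, 0, 0]]}}

```text
time_s: 9.32
position: [0.5899, -0.2434, 0.1015]
tcp_rot: [[0.992, -0.127, 0.003], [-0.127, -0.992, -0.002], [0.003, 0.002, -1.0]]
force: [0.2, -1.2, -2.7]
opening: 0.244
```

Call:
{"fn": "carry_out", "kwargs": {"targets": [[0, 0, 0.005, 0, 0, 0], [0, 0, 0.01, 0, 0, 0], [0, 0, 0.015, 0, 0, 0], [0, 0, 0.015, 0, 0, 0]]}}

```text
time_s: 9.82
position: [0.5905, -0.2438, 0.0998]
tcp_rot: [[0.992, -0.127, 0.004], [-0.127, -0.992, -0.004], [0.005, 0.003, -1.0]]
force: [-0.7, -0.8, 4.9]
opening: 0.245
```

```bash
cat > st.py <<'E'
from h import *
from scipy.spatial.transform import Rotation as Ro
s=bot.read_state();R=s['tcp_rot'];F=s['force'];M=s['moment']
print('t',s['time_s'],'p',s['position'].round(4),'tilt y',round(np.degrees(np.arcsin(R[2,0])),2),'F',F.round(1),'Mtool',(R.T@M).round(3),'yaw',round(np.degrees(np.arctan2(R[1,0],R[0,0])),2))
E
python3 st.py
```

```text
t 9.825 p [ 0.5905 -0.2438  0.0998] tilt y 0.27 F [-0.7 -0.8  4.9] Mtool [-0.209 -0.385  0.009] yaw -7.31
```

Call:
{"fn": "carry_out", "kwargs": {"targets": [[0, 0, 0.005, 0, 0, 0], [0, 0, 0.01, 0, 0, 0], [0, 0, 0.01, 0, 0, 0]]}}

```text
time_s: 10.2
position: [0.5911, -0.244, 0.099]
tcp_rot: [[0.992, -0.127, 0.006], [-0.127, -0.992, -0.004], [0.006, 0.003, -1.0]]
force: [-0.7, 0.4, 6.2]
opening: 0.243
```

```bash
python3 st.py
```

```text
t 10.2 p [ 0.5911 -0.244   0.099 ] tilt y 0.35 F [-0.7  0.4  6.2] Mtool [-0.105 -0.535  0.06 ] yaw -7.31
```

Call:
{"fn": "carry_out", "kwargs": {"targets": [[-0.003, -0.003, 0.005, 0, -0.008, 0], [-0.006, -0.006, 0.01, 0, -0.015, 0], [-0.006, -0.006, 0.01, 0, -0.015, 0]]}}

```text
time_s: 10.58
position: [0.5913, -0.2437, 0.0982]
tcp_rot: [[0.992, -0.127, -0.015], [-0.127, -0.992, -0.004], [-0.014, 0.006, -1.0]]
force: [-0.7, -1.8, 5.6]
opening: 0.245
```

```bash
python3 st.py
```

```text
t 10.575 p [ 0.5913 -0.2437  0.0982] tilt y -0.83 F [-0.7 -1.8  5.6] Mtool [-0.344 -0.272 -0.033] yaw -7.3
```

Call:
{"fn": "carry_out", "kwargs": {"targets": [[-0.003, 0, 0.005, 0, 0, 0], [-0.006, -0.003, 0.01, 0, 0, 0], [-0.006, -0.003, 0.015, 0, 0, 0], [-0.006, -0.003, 0.015, 0, 0, 0]]}}

```text
time_s: 11.08
position: [0.5913, -0.2438, 0.096]
tcp_rot: [[0.992, -0.127, -0.012], [-0.127, -0.992, -0.006], [-0.012, 0.007, -1.0]]
force: [1.2, -1.2, 4.1]
opening: 0.241
```

```bash
python3 st.py
```

```text
t 11.075 p [ 0.5913 -0.2438  0.096 ] tilt y -0.66 F [ 1.2 -1.2  4.1] Mtool [-0.338 -0.119  0.029] yaw -7.29
```

Call:
{"fn": "carry_out", "kwargs": {"targets": [[-0.003, 0, 0.005, 0, 0, 0], [-0.004, -0.002, 0.01, 0, 0.003, 0], [-0.004, -0.002, 0.015, 0, 0.005, 0], [-0.004, -0.002, 0.015, 0, 0.005, 0]]}}

```text
time_s: 11.58
position: [0.5903, -0.2434, 0.0922]
tcp_rot: [[0.992, -0.127, -0.005], [-0.127, -0.992, -0.006], [-0.004, 0.007, -1.0]]
force: [2.1, -2.7, -1.6]
opening: 0.245
```

```bash
python3 st.py
```

```text
t 11.575 p [ 0.5903 -0.2434  0.0922] tilt y -0.24 F [ 2.1 -2.7 -1.6] Mtool [-0.546 -0.063 -0.019] yaw -7.29
```

Call:
{"fn": "carry_out", "kwargs": {"targets": [[0, 0, 0.005, 0, 0, 0], [0, 0, 0.01, 0, 0, 0], [0, 0, 0.015, 0, 0, 0], [0, 0, 0.015, 0, 0, 0]]}}

```text
time_s: 12.08
position: [0.5896, -0.2434, 0.0891]
tcp_rot: [[0.992, -0.127, -0.006], [-0.127, -0.992, -0.006], [-0.005, 0.007, -1.0]]
force: [-3.2, -2.4, 2.3]
opening: 0.244
```

```bash
python3 st.py
```

```text
t 12.075 p [ 0.5896 -0.2434  0.0891] tilt y -0.31 F [-3.2 -2.4  2.3] Mtool [-0.539 -0.393  0.02 ] yaw -7.29
```

Call:
{"fn": "carry_out", "kwargs": {"targets": [[0, 0, 0.005, 0, 0, 0], [0, 0, 0.008, 0, 0, 0], [0, 0, 0.008, 0, 0, 0]]}}

```text
time_s: 12.45
position: [0.5891, -0.2433, 0.0874]
tcp_rot: [[0.992, -0.127, -0.007], [-0.127, -0.992, -0.006], [-0.007, 0.007, -1.0]]
force: [-3.8, -3.5, 3.9]
opening: 0.243
```

```bash
python3 st.py
```

```text
t 12.45 p [ 0.5891 -0.2433  0.0874] tilt y -0.38 F [-3.8 -3.5  3.9] Mtool [-0.581 -0.534  0.05 ] yaw -7.29
```

Call:
{"fn": "carry_out", "kwargs": {"targets": [[0, 0, 0.004, 0, 0, 0], [0, 0, 0.006, 0, 0, 0], [0, 0, 0.006, 0, 0, 0]]}}

```text
time_s: 12.82
position: [0.5891, -0.2434, 0.0872]
tcp_rot: [[0.992, -0.127, -0.007], [-0.127, -0.992, -0.006], [-0.006, 0.007, -1.0]]
force: [-4.3, -2.1, 9.0]
opening: 0.242
```

```bash
python3 st.py
```

```text
t 12.825 p [ 0.5891 -0.2434  0.0872] tilt y -0.37 F [-4.3 -2.1  9. ] Mtool [-0.468 -0.587  0.059] yaw -7.28
```

Call:
{"fn": "carry_out", "kwargs": {"targets": [[0.002, 0, 0.003, 0, -0.006, 0], [0.004, 0, 0.004, 0, -0.012, 0], [0.004, 0, 0.004, 0, -0.012, 0]]}}

```text
time_s: 13.2
position: [0.5892, -0.2434, 0.0871]
tcp_rot: [[0.992, -0.126, -0.028], [-0.126, -0.992, -0.004], [-0.027, 0.007, -1.0]]
force: [-4.8, -2.0, 8.5]
opening: 0.239
```

```bash
python3 st.py
```

```text
t 13.2 p [ 0.5892 -0.2434  0.0871] tilt y -1.55 F [-4.8 -2.   8.5] Mtool [-0.552 -0.828  0.009] yaw -7.26
```

```bash
cat > look.py <<'E'
from h import *
import sys
t=sys.argv[1];P=np.array([.578,-.241,.08])
for n in('scene','side'):
    im=snap(n,n+t+'.png');V=bot.camera_info(n);q=V['camera_matrix']@(V['view'][:3,:3]@P+V['view'][:3,3]);q=q/q[2];x,y=int(q[0]),int(q[1])
    cv2.imwrite('pics/%s%sc.png'%(n,t),cv2.resize(im[y-45:y+45,x-50:x+70],None,fx=6.5,fy=6.5,interpolation=cv2.INTER_CUBIC))
E
python3 look.py 5; python3 st.py
```

```text
t 13.3 p [ 0.5892 -0.2434  0.0871] tilt y -1.54 F [-5.8 -2.1  9. ] Mtool [-0.514 -0.813  0.059] yaw -7.26
```

View pics/side5c.png

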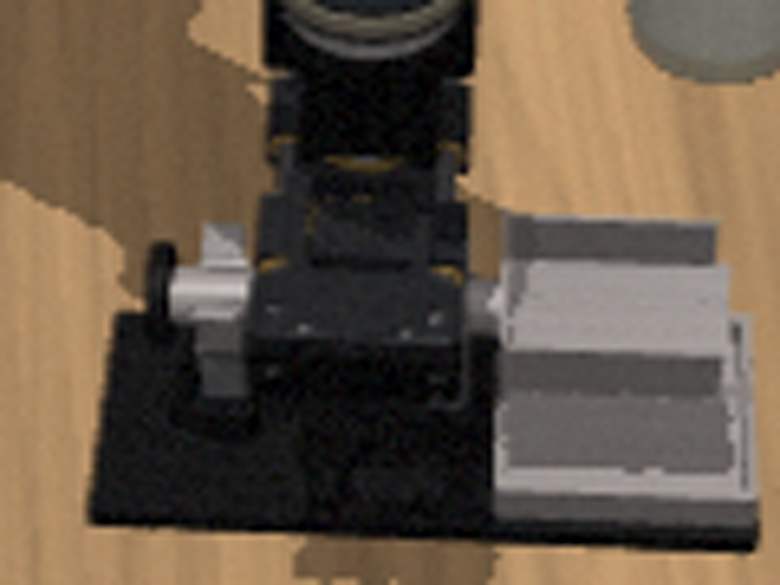

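View pics/scene5c.png

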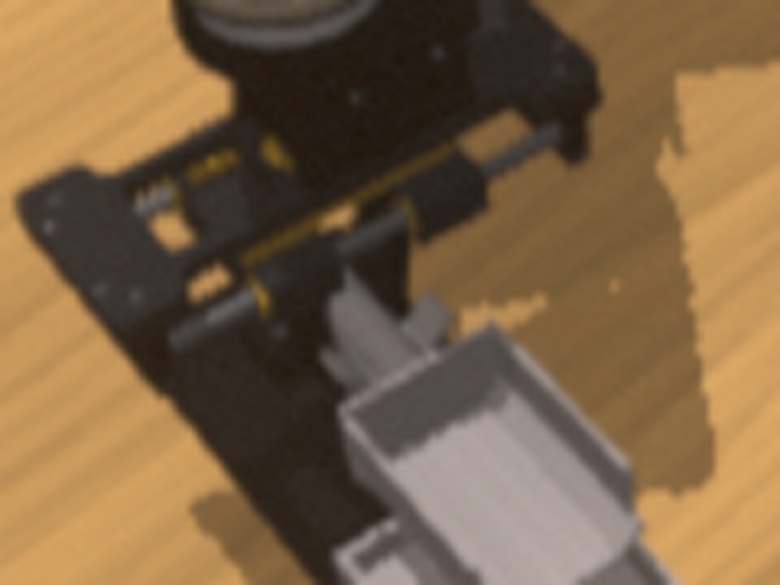

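Call:
{"fn": "carry_out", "kwargs": {"targets": [[0, 0, 0.004, 0, 0.006, 0], [0, 0, 0.007, 0, 0.012, 0], [0, 0, 0.007, 0, 0.012, 0]]}}

```text
time_s: 13.68
position: [0.5892, -0.2434, 0.0871]
tcp_rot: [[0.992, -0.126, -0.009], [-0.126, -0.992, -0.006], [-0.008, 0.007, -1.0]]
force: [-4.1, -1.4, 10.5]
opening: 0.244
```

```bash
python3 st.py
```

```text
t 13.675 p [ 0.5892 -0.2434  0.0871] tilt y -0.44 F [-4.1 -1.4 10.5] Mtool [-0.377 -0.75   0.067] yaw -7.24
```

Call:
{"fn": "carry_out", "kwargs": {"targets": [[0, 0, 0.004, 0, 0, 0], [0, 0, 0.008, 0, 0, 0], [0, 0, 0.011, 0, 0, 0], [0, 0, 0.011, 0, 0, 0]]}}

```text
time_s: 14.18
position: [0.5892, -0.2434, 0.0871]
tcp_rot: [[0.992, -0.126, -0.008], [-0.126, -0.992, -0.007], [-0.007, 0.008, -1.0]]
force: [-6.3, -1.2, 14.6]
opening: 0.24
```

```bash
python3 st.py
```

```text
t 14.175 p [ 0.5892 -0.2434  0.0871] tilt y -0.42 F [-6.3 -1.2 14.6] Mtool [-0.359 -0.974  0.039] yaw -7.23
```

Call:
{"fn": "carry_out", "kwargs": {"targets": [[0, 0, -0.003, 0, 0, 0], [0, 0, -0.003, 0, 0, 0], [0, 0, -0.003, 0, 0, 0]]}}

```text
time_s: 14.55
position: [0.5891, -0.2433, 0.0872]
tcp_rot: [[0.992, -0.126, -0.009], [-0.126, -0.992, -0.006], [-0.008, 0.007, -1.0]]
force: [-1.7, -3.5, -0.4]
opening: 0.243
```

Call:
{"fn": "carry_out", "kwargs": {"targets": [[0, 0, 0, 0, 0, 0], [0, 0, 0, 0, 0, 0], [0, 0, 0, 0, 0, 0], [0, 0, 0, 0, 0, 0], [0, 0, 0, 0, 0, 0], [0, 0, 0, 0, 0, 0]], "jaw": 1}}

```text
time_s: 15.3
position: [0.5892, -0.2433, 0.0873]
tcp_rot: [[0.992, -0.126, -0.009], [-0.126, -0.992, -0.006], [-0.008, 0.007, -1.0]]
force: [-0.6, -0.3, 0.3]
opening: 0.839
```

Call:
{"fn": "carry_out", "kwargs": {"targets": [[0, 0, -0.1, 0, 0, 0], [0, 0, -0.3, 0, 0, 0], [0, 0, -0.55, 0, 0, 0], [0, 0, -0.8, 0, 0, 0], [0, 0, -0.9, 0, 0, 0], [0, 0, -0.9, 0, 0, 0]]}}

```text
time_s: 16.05
position: [0.5916, -0.2427, 0.2695]
tcp_rot: [[0.992, -0.126, -0.004], [-0.126, -0.992, -0.009], [-0.003, 0.009, -1.0]]
force: [0.4, -0.1, -0.1]
opening: 1.0
```

```bash
python3 st.py; python3 look.py 6; python3 -c "
from h import *
snap('wrist','w6.png')"
```

```text
t 16.05 p [ 0.5916 -0.2427  0.2695] tilt y -0.19 F [ 0.4 -0.1 -0.1] Mtool [-0.086 -0.181 -0.03 ] yaw -7.23
```

View pics/side6c.png

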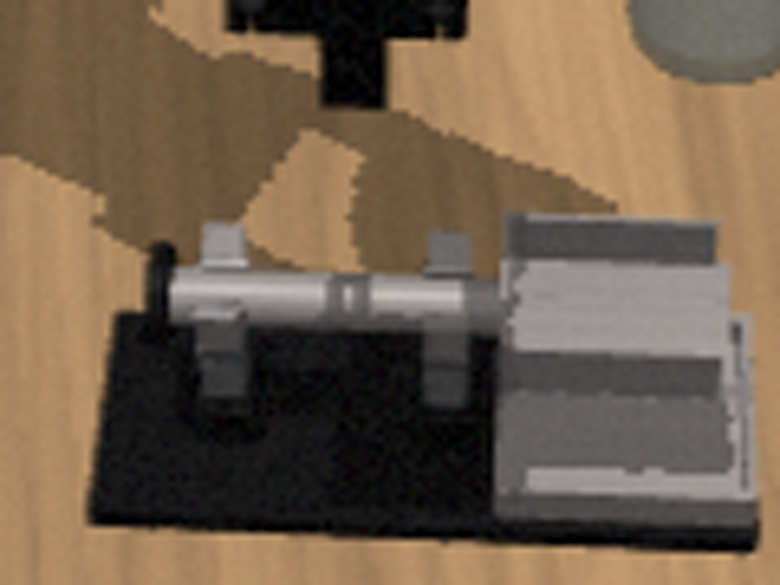

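View pics/scene6c.png

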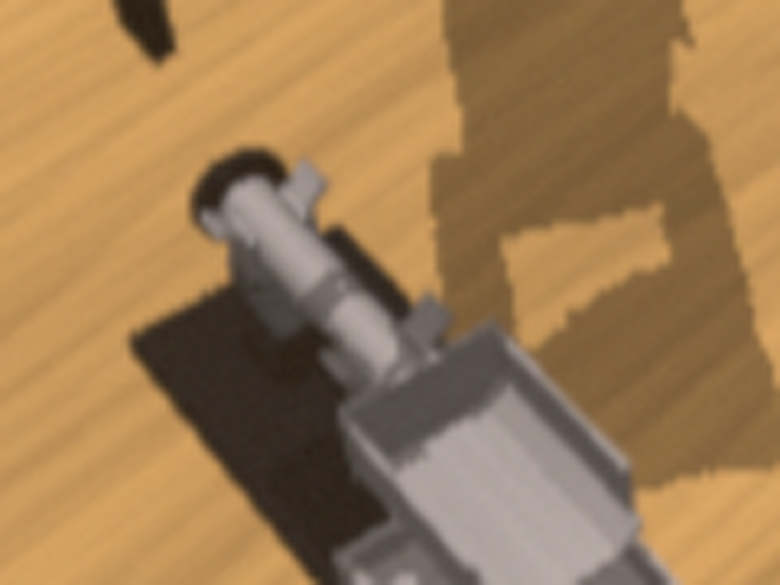

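View pics/w6.png

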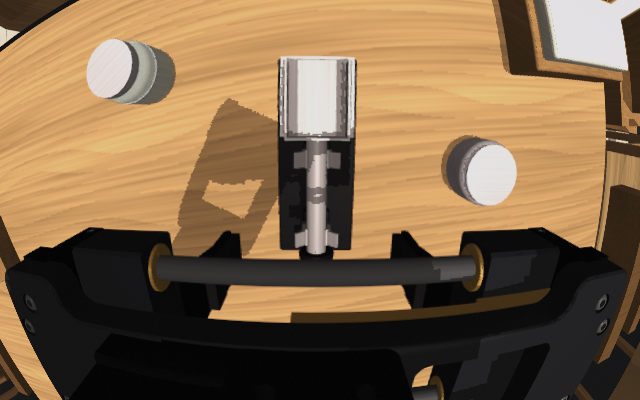

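Run:
```python
from fit import *
ho=[.5775,-.2412,np.radians(-7.3)]
for x in(23,-23):
    g=W(ho,(x,-1,0),0)[0];print(g);goal([g[0],g[1],.118],-7.3)
```

```text
[ 0.60018651 -0.24511438  0.        ]
t 16.2 pos [ 0.5898 -0.2416  0.2656] F [-1.26 -0.1  -0.41] open 1.002
row [0.0618, 0.0064, 0.7374, 0.0038, 0.0068, 0.0008]
[ 0.55455936 -0.23926941  0.        ]
t 16.2 pos [ 0.5898 -0.2416  0.2656] F [-1.26 -0.1  -0.41] open 1.002
row [-0.1682, 0.0061, 0.7399, 0.0038, 0.0068, 0.0008]
```

Call:
{"fn": "carry_out", "kwargs": {"targets": [[0.062, 0.006, 0.05, 0.004, 0.007, 0], [0.062, 0.006, 0.1, 0.004, 0.007, 0], [0.062, 0.006, 0.2, 0.004, 0.007, 0], [0.062, 0.006, 0.35, 0.004, 0.007, 0], [0.062, 0.006, 0.5, 0.004, 0.007, 0], [0.062, 0.006, 0.62, 0.004, 0.007, 0], [0.062, 0.006, 0.69, 0.004, 0.007, 0], [0.062, 0.006, 0.72, 0.004, 0.007, 0], [0.062, 0.006, 0.725, 0.004, 0.007, 0], [0.062, 0.006, 0.725, 0.004, 0.007, 0]], "jaw": -1}}

```text
time_s: 17.45
position: [0.6008, -0.2454, 0.1213]
tcp_rot: [[0.992, -0.126, 0.002], [-0.126, -0.992, -0.001], [0.002, 0.0, -1.0]]
force: [1.0, 0.3, -0.2]
opening: 0.023
```

```bash
python3 st.py
```

```text
t 17.45 p [ 0.6008 -0.2454  0.1213] tilt y 0.11 F [ 1.   0.3 -0.2] Mtool [-0.028 -0.136  0.037] yaw -7.23
```

Call:
{"fn": "carry_out", "kwargs": {"targets": [[0, 0, 0.01, 0, 0, 0], [0, 0, 0.02, 0, 0, 0], [0, 0, 0.03, 0, 0, 0], [0, 0, 0.035, 0, 0, 0], [0, 0, 0.035, 0, 0, 0]]}}

```text
time_s: 18.08
position: [0.6008, -0.2454, 0.1143]
tcp_rot: [[0.992, -0.126, 0.002], [-0.126, -0.992, -0.001], [0.002, 0.0, -1.0]]
force: [-0.8, -0.3, -0.1]
opening: 0.008
```

Call:
{"fn": "carry_out", "kwargs": {"targets": [[0, 0, 0.005, 0, 0, 0], [0, 0, 0.009, 0, 0, 0], [0, 0, 0.009, 0, 0, 0]]}}

```text
time_s: 18.45
position: [0.6008, -0.2455, 0.1141]
tcp_rot: [[0.992, -0.126, 0.002], [-0.126, -0.992, -0.001], [0.002, 0.001, -1.0]]
force: [-3.6, 0.3, 8.9]
opening: 0.005
```

Call:
{"fn": "carry_out", "kwargs": {"targets": [[0, 0, 0.006, 0, 0, 0], [0, 0, 0.011, 0, 0, 0], [0, 0, 0.011, 0, 0, 0]]}}

```text
time_s: 18.82
position: [0.6008, -0.2456, 0.1141]
tcp_rot: [[0.992, -0.125, 0.002], [-0.125, -0.992, -0.002], [0.003, 0.002, -1.0]]
force: [-3.1, 1.7, 10.3]
opening: 0.004
```

```bash
python3 st.py
```

```text
t 18.825 p [ 0.6008 -0.2456  0.1141] tilt y 0.15 F [-3.1  1.7 10.3] Mtool [ 0.127 -0.765 -0.022] yaw -7.2
```

Call:
{"fn": "carry_out", "kwargs": {"targets": [[0, 0, -0.02, 0, 0, 0], [0, 0, -0.035, 0, 0, 0], [-0.1, 0.001, -0.035, 0, 0, 0], [-0.2, 0.001, -0.035, 0, 0, 0], [-0.23, 0.001, -0.035, 0, 0, 0], [-0.23, 0.001, -0.035, 0, 0, 0], [-0.23, 0.001, -0.035, 0, 0, 0]]}}

```text
time_s: 19.7
position: [0.5561, -0.2405, 0.121]
tcp_rot: [[0.992, -0.125, 0.004], [-0.125, -0.992, -0.003], [0.004, 0.002, -1.0]]
force: [0.2, 0.0, -0.1]
opening: 0.005
```

```bash
python3 st.py
```

```text
t 19.7 p [ 0.5561 -0.2405  0.121 ] tilt y 0.22 F [ 0.2  0.  -0.1] Mtool [-0.071 -0.173 -0.057] yaw -7.2
```

Call:
{"fn": "carry_out", "kwargs": {"targets": [[0, 0, 0.012, 0, 0, 0], [0, 0, 0.024, 0, 0, 0], [0, 0, 0.034, 0, 0, 0], [0, 0, 0.034, 0, 0, 0]]}}

```text
time_s: 20.2
position: [0.5562, -0.2405, 0.1143]
tcp_rot: [[0.992, -0.125, 0.004], [-0.125, -0.992, -0.003], [0.004, 0.002, -1.0]]
force: [0.6, -0.1, 0.8]
opening: 0.004
```

Call:
{"fn": "carry_out", "kwargs": {"targets": [[0, 0, 0.005, 0, 0, 0], [0, 0, 0.009, 0, 0, 0], [0, 0, 0.009, 0, 0, 0]]}}

```text
time_s: 20.58
position: [0.5563, -0.2405, 0.1141]
tcp_rot: [[0.992, -0.125, 0.004], [-0.125, -0.992, -0.003], [0.004, 0.003, -1.0]]
force: [-3.2, 1.2, 9.3]
opening: 0.002
```

Call:
{"fn": "carry_out", "kwargs": {"targets": [[0, 0, 0.005, 0, 0, 0], [0, 0, 0.01, 0, 0, 0], [0, 0, 0.01, 0, 0, 0]]}}

```text
time_s: 20.95
position: [0.5563, -0.2406, 0.114]
tcp_rot: [[0.992, -0.125, 0.004], [-0.125, -0.992, -0.004], [0.005, 0.003, -1.0]]
force: [-2.1, 0.9, 12.4]
opening: 0.006
```

```bash
python3 st.py
```

```text
t 20.95 p [ 0.5563 -0.2406  0.114 ] tilt y 0.28 F [-2.1  0.9 12.4] Mtool [ 0.152 -0.784 -0.049] yaw -7.17
```

Call:
{"fn": "carry_out", "kwargs": {"targets": [[0, 0, -0.05, 0, 0, 0], [0, 0, -0.2, 0, 0, 0], [0, 0, -0.45, 0, 0, 0], [0, 0, -0.7, 0, 0, 0], [0, 0, -0.8, 0, 0, 0], [0, 0, -0.8, 0, 0, 0], [0, 0, -0.8, 0, 0, 0]]}}

```text
time_s: 21.82
position: [0.5548, -0.2395, 0.2727]
tcp_rot: [[0.992, -0.125, 0.002], [-0.125, -0.992, -0.002], [0.003, 0.002, -1.0]]
force: [-0.1, -0.7, 0.3]
opening: 0.002
```

```bash
python3 st.py; python3 look.py 7
```

```text
t 21.825 p [ 0.5548 -0.2395  0.2727] tilt y 0.15 F [-0.1 -0.7  0.3] Mtool [-0.083 -0.145  0.023] yaw -7.17
```

View pics/side7c.png

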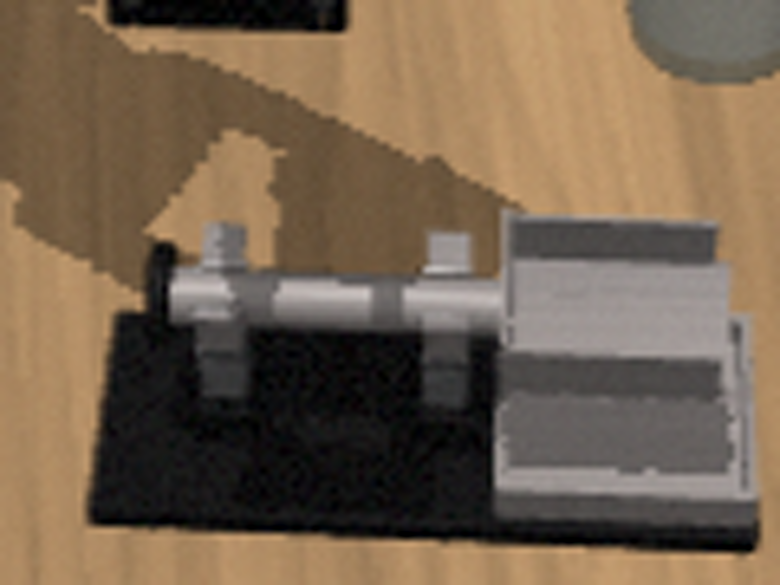

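View pics/scene7c.png

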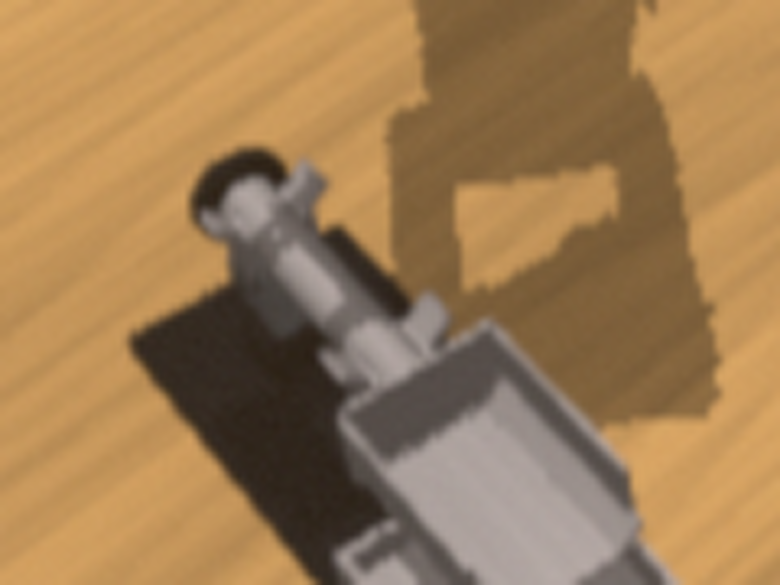

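Both views show the scoop lying level in both clips, with the bowl over the tray, its open side up and the gripper clear.

```bash
python3 -c "
from rig import bot
print(bot.hand_in())"
```

```text
the job is handed in; nothing more can be done
None
```

I put the scoop back in its holder and handed the job in at about 22 s. I gripped it by the handle, laid it over both clips with the bowl over the tray and its open side up, and pressed it down by feel. The highest push I read was about 18 N. At that push it sat on a rigid stop and did not move any further.

**Home and level:** After letting go, I pressed the handle with the closed fingertips near each clip, at about 10 to 12 N. It was rigid at the same height at both ends (114.1 mm and 114.0 mm). The last side and scene pictures show it level between both clips' lips, with the gripper clear.

**Bystanders:** I did not touch the jar, the carton or the tin. I did not re-measure their positions at the end.

**What did not agree:**
- **Scoop angle:** The fixed cameras and the wrist camera differed by about 2°. I used the wrist reading.
- **Holder position:** The two sets of cameras differed by about 3 mm. I used the wrist reading here too.
- **First contact:** The rear clip took most of the load at first, so I tilted the tool about 1° nose-down to even it out.
- **Wrist moment:** During the final press it could not show how the load was shared between the clips. That is why I made the two-point press check.

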